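Hang the hook-on parts basket in the tool tote

TASK

Two small steel parts baskets stand on the bench. Take the one that has a bent lip on its back and hang it inside the open wooden tote: its lip hooked over the top edge of one of the tote's walls, the basket hanging on the inner side of that wall, clear of the tote's floor. Leave the other basket where it stands, and let go.

Things in the scene. Friction and masses are not known exactly. Their poses are not given: they have to be found in the camera images.
- hook_basket_grip (a point): Centre of the wooden grip on the fixed bail handle of the hook-on basket (the one to carry, about 220 g). Grip: a bar 16 mm thick (x), 56 mm long (y), 18 mm high, its centre 112 mm above the basket's underside, over its middle. z is up; -x points to the side with the bent lip. Pinch it from above across the 16 mm (along x); 25 mm are free below the grip.
- basket_lip (a point): Mid-underside of the lip's bridge, which bears on the rim when hung; axes as the grip's, 32 mm to -x of the grip's centre and 37 mm below it. Slot between back plate and skirt: 20 mm wide (10 mm each way along x), open below, 54 mm long (y). The skirt goes 15 mm straight down, then flares outward, ending 24 mm below and 17 mm to -x of this point.
- hook_basket: The same basket: an open steel box 44 mm (x) by 74 mm (y) by 50 mm high; at its -x side the 3 mm back plate rises to the bent lip, top 78 mm high. Its back is flat from the underside up to the bridge. Origin at the centre of its underside, axes as above.
- tote: Open plywood tote, 160 mm (x) by 220 mm (y) by 110 mm high, walls and floor 8 mm thick, fixed to the bench; origin at the centre of its underside, z up. The hung basket's underside is 27 mm above the tote's floor. A jute spool 48 mm across and 50 mm high stands inside, in the corner towards +x, +y.
- tote_near_rim (a point): Middle of the top edge (half-way through the 8 mm wall) of the long wall at the tote's -x side, the one nearest the robot, 110 mm above the bench. Axes as the tote's; the wall runs along y.
- plain_basket_grip (a point): Centre of the wooden grip of the other basket, which has the same box, handle and grip but no back plate and no lip. It is to be left alone. 112 mm above the bench.

How it is judged:
By the outcome, as a careful person would: the job done as asked, in the order asked, and still so for the second after the job is handed in, with the robot touching nothing.
It also fails if it takes over 34 s, if anything falls off the work surface, if the arm or the gripper's body presses on something with over 40 N, if the wrist force passes 120 N, or if a joint passes its speed limit or range.

ROBOT

A 6-joint arm with a two-finger parallel gripper is mounted at the origin on a cart in front of the work surface, level with it; the furniture and walls round the work are solid. World frame = base frame: x ahead of the robot, y to its left, z up, the work surface at z = 0. Lengths are in m, angles in rad, forces in N, time in s.
With the tool pointing down it reaches from about 0.35 to 0.975 m from the base axis. Payload 4.9 kg.
Tool frame: the origin (TCP) lies on the centre line of the jaws, within the pads' length; the fingertips stand 14 mm ahead of it and the grasp point (between the pads) lies 5 mm behind it (manip.nose_length is the distance from the TCP to the fingertips, in m); z points along the fingers, y is the line along which they close (so a half turn about z gives the same grasp; the last joint's range is limited). The gripper opens to 85 mm and grips with 20 to 120 N. Pads are 22 mm wide; open, the fingers measure 114 mm over their backs; the gripper's body (76 mm by 85 mm) begins 54 mm behind the grasp point. The pads swing forward as they close: fully open they stand 13 mm farther back than shut.
Start: joints at [-1.369, 0.053, 1.613, -0, 1.476, -0.119], TCP at [0.197, -0.593, 0.245] pointing down, gripper open.
Joint ranges: [-3.01, 3.01], [-1.01, 2.22], [0.06, 2.58], [-1.02, 4.17], [0.09, 2.62], [-3.14, 3.14]. Speed limits (rad/s): [2.57, 2.57, 3.14, 3.14, 3.14, 3.14].

INTERFACE

Orientations are given as a unit quaternion [w, x, y, z].
In Python, from plant import manip, imaging gives the robot as it stands.
- The arm moves only by the tool play_rows, never from a script. Its argument "commands" is a list of rows, each a list of 6 numbers: the shift along the tool's x, y, z in mm, then the turn, a rotation vector about the tool's x, y, z in degrees. A call has 1 to 5 rows; each row shifts and turns the commanded pose from where the row before left it, along the tool's axes as they then stand; what a row does not reach is not made up. A row lasts 1/12 s, in which the tool goes at most 41.7 mm and 7.16 degrees, less where a joint would pass 70% of its speed; a pose out of reach is approached as far as the arm can. A call is refused whole if a number of a shift passes 41.7 or a number of a turn 7.16, either way. A call with a gripper value outside its range is refused whole. "hand" is the finger opening in mm, from 0 to 85.4, set as the call begins (left out, the last holds). The fingers move at their own pace and stop on an object; the grip force is fixed at half the most. Time passes only in rows, so rows that do not move let the fingers close. It gives the time, the measured TCP pose, the force, the opening and the grip force at its end, in the units of the state.
- manip.state(): the state, without advancing time (a new reading comes with each control period).
- imaging.grab_frame(name): name is "scene" or "top"; returns a dict with "image" (384x512x3 uint8, red, green, blue), "fx", "fy", "cx", "cy" (pixels), "R" (3x3) and "t" (3): a world point X has camera coordinates R X + t. Camera axes: x right, y down, z forward; pixel columns grow to the right and rows downward; lengths in m; the calibration is good to about 2 mm. A picture is of the moment at which its call begins. There is no depth.
- manip.job_done(): hands the job in; it is judged then, once.
The state is a dict: "time": time; "joint_pos": joint angles; "joint_vel": joint speeds; "joint_efforts": joint torques, N m; "tool_pos": TCP position; "tool_rot": TCP orientation; "contact_force": force on the tool from outside, world axes, zero at the start; "ft_torque": the same for the moment, N m; "gripper_width": opening from 0.0 (shut) to 1.0 (fully open); "grasp_force": force on a finger pad.
Only numpy, scipy, OpenCV 4.12 (cv2) and the standard library are available. Lean on these libraries where they do the work, as an engineer would, in place of code of your own. Each camera call takes 0.05 s, during which the arm holds its last target. There are 200 camera calls.

## Working session

There is one attempt and no reset: what is moved stays moved. The work goes in short steps, Python scripts to look and compute and a tool call to move; the robot and the scene stay as the last step left them, time stands still between calls to the robot, and variables do not carry over. Pictures are saved under pics/ and viewed, at most 10 in all, crops included, and the job is handed in when it is done.

Besides the shell and the picture viewer there is one more tool, called by a JSON object that holds its "api" and its "payload", one argument or row to a line. play_rows: Moves the arm, as the interface text tells. Its arguments: {"type":"object","properties":{"commands":{"type":"array","items":{"type":"array","items":{"type":"number"}}},"hand":{"type":"number"}},"required":["commands"]}

```bash
mkdir -p pics; ls
python3 - <<'E'
from plant import manip, imaging
import cv2, numpy as np
for n in("scene","top"):
    f=imaging.grab_frame(n); cv2.imwrite(f"pics/{n}0.png",cv2.resize(f["image"][:,:,::-1],(768,576)))
    print(n,f["fx"],f["cx"],f["cy"],np.round(f["R"],3).tolist(),np.round(-np.array(f["R"]).T@f["t"],3))
s=manip.state();print(s["time"],s["tool_pos"],s["tool_rot"],s["contact_force"])
E
```

```text
pics
scene 420.1125493901521 255.63977115108682 194.18864582018207 [[0.896, -0.444, -0.016], [-0.218, -0.407, -0.887], [0.387, 0.798, -0.461]] [ 0.163 -0.948  0.477]
top 465.14684545969214 250.51548953175302 190.0196191102863 [[-0.027, -1.0, -0.002], [-0.992, 0.027, -0.122], [0.122, -0.002, -0.993]] [ 0.398 -0.27   0.935]
0.1 [ 0.19696476 -0.59256391  0.24415061] [-9.52352273e-04  9.87161671e-01  1.59721400e-01 -5.20357321e-05] [ 0.36902222 -0.79974456  0.06656068]
```

View pics/scene0.png

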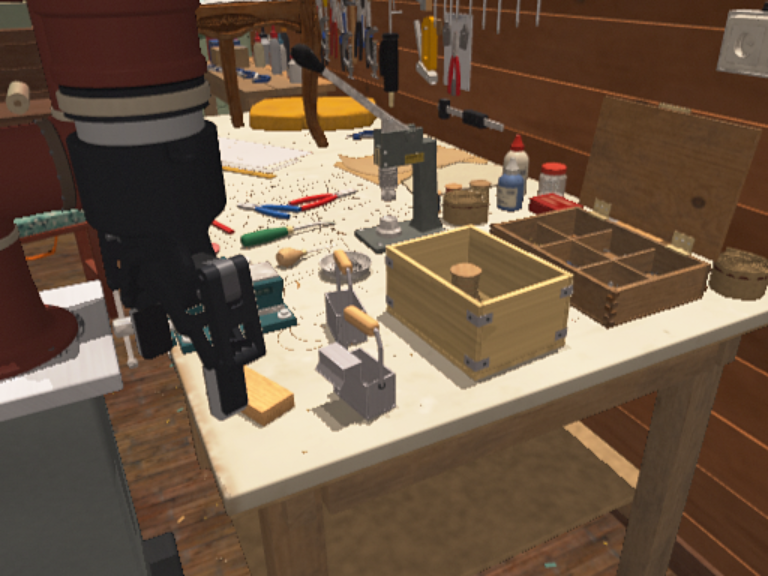

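View pics/top0.png

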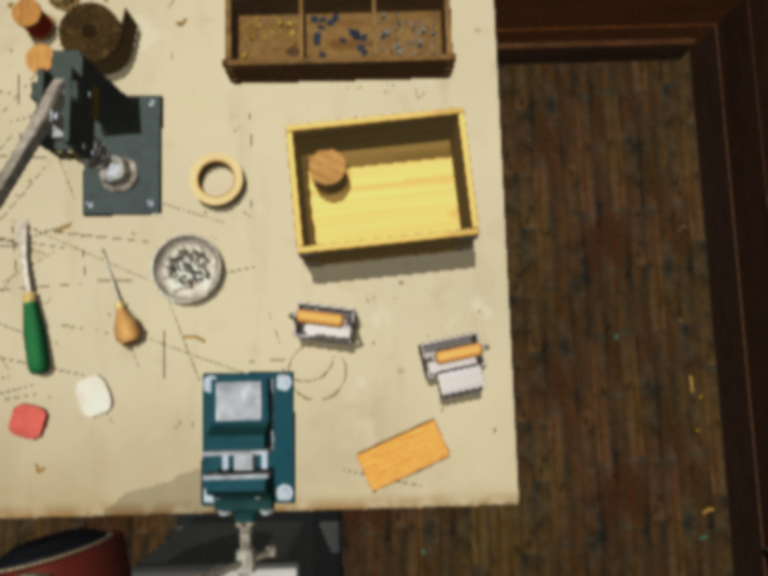

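The scene picture shows the gripper, both baskets and the tote. In the top picture (768 px wide), the hook basket's grip is at about (459,353) with its lip on the -x side at (460,380). The plain basket is at (320,318), and the tote's near rim runs from (302,250) to (477,235).

```bash
cat > h.py <<'E'
from plant import manip, imaging
import cv2, numpy as np
def ray(f,u,v,z):
    R=np.array(f["R"]);c=-R.T@np.array(f["t"])
    d=R.T@np.array([(u-f["cx"])/f["fx"],(v-f["cy"])/f["fy"],1]); return c+d*(z-c[2])/d[2]
def rect(f,mask,box):
    x0,y0,x1,y1=box; m=np.zeros_like(mask); m[y0:y1,x0:x1]=mask[y0:y1,x0:x1]
    cs,_=cv2.findContours(m,cv2.RETR_EXTERNAL,cv2.CHAIN_APPROX_NONE)
    c=max(cs,key=cv2.contourArea); return c
def orange(f): return cv2.inRange(cv2.cvtColor(f["image"],cv2.COLOR_RGB2HSV),(8,110,120),(25,255,255))
def rpt(f,c,z):
    P=np.array([ray(f,u,v,z)[:2] for u,v in c[:,0]])*1000
    (cx,cy),s,a=cv2.minAreaRect(P.astype(np.float32)); b=cv2.boxPoints(((cx,cy),s,a))
    e=max((b[1]-b[0],b[2]-b[1]),key=np.linalg.norm); e=e*np.sign(e[1])
    return np.round([cx,cy],1),np.round(s,1),"yaw",round(np.degrees(np.arctan2(-e[0],e[1])),1)
E
python3 - <<'E'
from h import *
f=imaging.grab_frame("top");m=orange(f)
print("hook",rpt(f,rect(f,m,(280,220,340,248)),.118)); print("plain",rpt(f,rect(f,m,(185,195,245,225)),.118))
# lip: bright grey blob
for u,v in((438,376),(482,366),(484,388),(441,396)): print("lip",np.round(ray(f,u/1.5,v/1.5,.078)*1000))
hsv=cv2.cvtColor(f["image"],cv2.COLOR_RGB2HSV)
for n,(u,v) in {"rimL":(302,251),"rimR":(476,236),"farL":(288,128),"farR":(464,111)}.items(): print(n,np.round(ray(f,u/1.5,v/1.5,.11)*1000))
w=cv2.inRange(hsv,(15,60,110),(35,255,255)); c=rect(f,w,(185,65,325,175)); print("tote",rpt(f,c,.11))
g=f["image"][60:275,180:350]; cv2.imwrite("pics/crop1.png",cv2.resize(g[:,:,::-1],None,fx=2.7,fy=2.7,interpolation=2))
# scene check of hook grip
s=imaging.grab_frame("scene");m=orange(s);c=rect(s,m,(225,200,256,226));q=c[:,0].mean(0);print("sc hook",q,ray(s,*q,.112)*1000)
E
```

```text
hook (array([ 417.3, -365.5]), array([16. , 53.2]), 'yaw', np.float32(8.7))
plain (array([ 462.4, -204.1]), array([54.6, 15.2]), 'yaw', np.float32(-8.4))
lip [ 390. -344.   78.]
lip [ 400. -398.   78.]
lip [ 374. -400.   78.]
lip [ 366. -347.   78.]
rimL [ 543. -184.  110.]
rimR [ 555. -394.  110.]
farL [ 696. -169.  110.]
farR [ 712. -386.  110.]
tote (array([ 629.9, -282.4]), array([256.8, 203.8]), 'yaw', np.float32(-1.6))
sc hook [240.73684211 213.14035088] [ 415.2265493 -367.5134804  112.       ]
```

View pics/crop1.png

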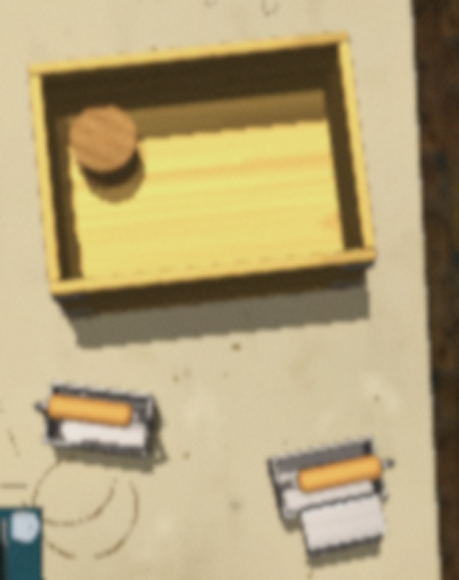

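{"api": "play_rows", "payload": {
  "commands": [
    [20,-10,0,0,0,-3],
    [28,-15,0,0,0,0],
    [28,-15,0,0,0,0],
    [28,-15,0,0,0,0],
    [28,-15,0,0,0,0]
  ],
  "hand": 85
}}

```text
time: 0.62
tool_pos: [0.2959, -0.4794, 0.245]
tool_rot: [-0.0, 0.983, 0.185, -0.0]
contact_force: [1.2, 0.7, 0.4]
gripper_width: 0.992
grasp_force: 0.0
```

{"api": "play_rows", "payload": {
  "commands": [
    [28,-15,0,0,0,0],
    [28,-15,0,0,0,0],
    [28,-15,0,0,0,0],
    [28,-15,0,0,0,0],
    [20,-10,0,0,0,-6]
  ]
}}

```text
time: 1.03
tool_pos: [0.3939, -0.3651, 0.2452]
tool_rot: [-0.0, 0.971, 0.238, 0.0]
contact_force: [0.1, -0.9, 0.2]
gripper_width: 0.998
grasp_force: 0.0
```

{"api": "play_rows", "payload": {
  "commands": [
    [0,0,0,0,0,-7],
    [0,0,0,0,0,-7],
    [0,0,0,0,0,-7],
    [0,0,0,0,0,-7],
    [0,0,0,0,0,-7]
  ]
}}

```text
time: 1.45
tool_pos: [0.3927, -0.367, 0.2451]
tool_rot: [-0.0, 0.854, 0.521, -0.0]
contact_force: [0.0, -0.1, 0.2]
gripper_width: 0.997
grasp_force: 0.0
```

{"api": "play_rows", "payload": {
  "commands": [
    [0,0,0,0,0,-7],
    [0,0,0,0,0,-7],
    [0,0,0,0,0,-7],
    [0,0,0,0,0,-7],
    [0,0,0,0,0,-7]
  ]
}}

```text
time: 1.87
tool_pos: [0.3926, -0.3671, 0.245]
tool_rot: [-0.0, 0.658, 0.753, 0.0]
contact_force: [0.2, 1.1, -0.1]
gripper_width: 0.997
grasp_force: 0.0
```

```bash
cat >> h.py <<'E'
from scipy.spatial.transform import Rotation as Ro
def go(target,yaw):  # yaw: wanted direction of tool y in world, deg
    s=manip.state();q=s["tool_rot"];r=Ro.from_quat([q[1],q[2],q[3],q[0]]);y=np.radians(yaw)
    Y=np.array([np.cos(y),np.sin(y),0]);Z=np.array([0,0,-1]);W=Ro.from_matrix(np.c_[np.cross(Y,Z),Y,Z])
    print("t",s["time"],"tcp",np.round(np.array(s["tool_pos"])*1000,1),"F",np.round(s["contact_force"],1),"w",s["gripper_width"],"g",s["grasp_force"])
    print("shift",np.round(r.inv().apply(np.array(target)-np.array(s["tool_pos"])*1000),1),"turn",np.round((r.inv()*W).as_rotvec(degrees=True),1))
E
python3 - <<'E'
from h import *
go([416.5,-366.5,107],8.7)
f={k:v for k,v in imaging.grab_frame("top").items()}
for u,v in ((57,296),(374,262),(30,67),(346,35)): print(np.round(ray(f,u/2.7+180-.3,v/2.7+60-.3,.11)*1000))
E
```

```text
t 1.8667 tcp [ 392.6 -367.1  245. ] F [ 0.2  1.1 -0.1] w 0.9971369888276751 g 0.0
shift [ -2.6  23.8 138. ] turn [-0. -0. -1.]
[ 539. -183.  110.]
[ 556. -395.  110.]
[ 698. -167.  110.]
[ 714. -383.  110.]
```

{"api": "play_rows", "payload": {
  "commands": [
    [-2.6,23.8,0,0,0,-1],
    [0,0,30,0,0,0],
    [0,0,35,0,0,0],
    [0,0,30,0,0,0],
    [0,0,20,0,0,0]
  ]
}}

```text
time: 2.33
tool_pos: [0.4155, -0.3653, 0.1266]
tool_rot: [-0.002, 0.654, 0.756, 0.0]
contact_force: [-0.2, 0.1, -1.1]
gripper_width: 0.997
grasp_force: 0.0
```

Run:
```python
from h import *
go([416.5,-366.5,107],8.7)
a=imaging.grab_frame("scene")["image"][120:300,180:360]
cv2.imwrite("pics/pre.png",cv2.resize(a[:,:,::-1],None,fx=3,fy=3))
```

```text
t 2.3333 tcp [ 415.5 -365.3  126.6] F [-0.2  0.1 -1.1] w 0.9969851265694004 g 0.0
shift [-1.4  0.9 19.6] turn [-0.1 -0.2 -0.5]
```

View pics/pre.png

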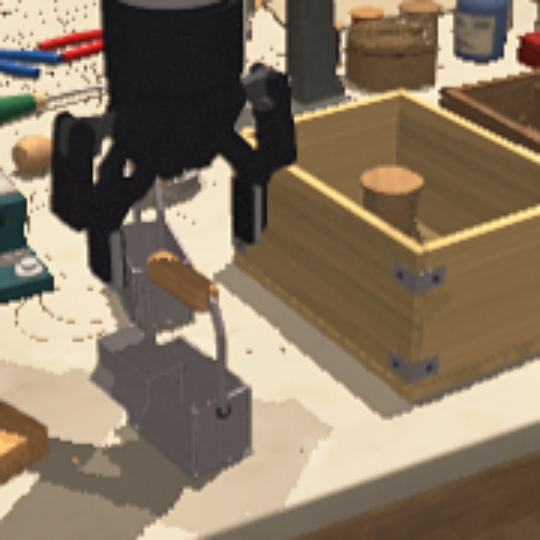

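The picture shows the open fingers on either side of the hook basket's grip (crop about (185,285)), so I can lower and close.

{"api": "play_rows", "payload": {
  "commands": [
    [-1,0.5,12,0,0,-0.5],
    [0,0,7,0,0,0],
    [0,0,0,0,0,0]
  ]
}}

```text
time: 2.63
tool_pos: [0.4172, -0.3677, 0.1108]
tool_rot: [-0.0, 0.651, 0.759, 0.0]
contact_force: [0.0, 0.6, -0.1]
gripper_width: 0.997
grasp_force: 0.0
```

{"api": "play_rows", "payload": {
  "commands": [
    [0,0,0,0,0,0],
    [0,0,0,0,0,0],
    [0,0,0,0,0,0],
    [0,0,0,0,0,0],
    [0,0,0,0,0,0]
  ],
  "hand": 5
}}

```text
time: 3.05
tool_pos: [0.4176, -0.3681, 0.1121]
tool_rot: [0.001, 0.65, 0.76, -0.0]
contact_force: [0.2, 0.2, -0.7]
gripper_width: 0.296
grasp_force: 0.0
```

{"api": "play_rows", "payload": {
  "commands": [
    [0,0,0,0,0,0],
    [0,0,0,0,0,0],
    [0,0,0,0,0,0],
    [0,0,0,0,0,0],
    [0,0,0,0,0,0]
  ]
}}

```text
time: 3.47
tool_pos: [0.4174, -0.3681, 0.112]
tool_rot: [0.0, 0.65, 0.76, -0.0]
contact_force: [-1.2, 0.7, 4.9]
gripper_width: 0.17
grasp_force: 59.1
```

{"api": "play_rows", "payload": {
  "commands": [
    [0,0,-15,0,0,0],
    [0,0,-30,0,0,0],
    [0,0,-35,0,0,0],
    [0,0,-40,0,0,0],
    [0,0,-30,0,0,0]
  ]
}}

```text
time: 3.88
tool_pos: [0.4174, -0.3674, 0.2628]
tool_rot: [0.0, 0.65, 0.76, 0.0]
contact_force: [0.5, -0.2, -2.5]
gripper_width: 0.177
grasp_force: 58.6
```

{"api": "play_rows", "payload": {
  "commands": [
    [0,0,-10,0,0,0],
    [0,0,0,0,0,0]
  ]
}}

```text
time: 4.05
tool_pos: [0.4183, -0.3686, 0.274]
tool_rot: [0.003, 0.65, 0.76, -0.0]
contact_force: [0.1, -0.1, -2.0]
gripper_width: 0.176
grasp_force: 58.6
```

Run:
```python
from h import *
go([583,-285.5,265],4.5)
```

```text
t 4.05 tcp [ 418.3 -368.6  274. ] F [ 0.1 -0.1 -2. ] w 0.1759376264855203 g 58.64488363265991
shift [ 56.7 175.5   9.4] turn [0.2 0.2 4.4]
```

{"api": "play_rows", "payload": {
  "commands": [
    [6,18,0,0,0,0],
    [10,30,0,0,0,0],
    [10,32,0,0,0,0],
    [10,32,0,0,0,0],
    [10,30,0,0,0,0]
  ]
}}

```text
time: 4.47
tool_pos: [0.5505, -0.2985, 0.2661]
tool_rot: [-0.003, 0.65, 0.76, -0.0]
contact_force: [-0.8, -0.8, -1.3]
gripper_width: 0.172
grasp_force: 58.7
```

{"api": "play_rows", "payload": {
  "commands": [
    [7,22,0,0,0,0],
    [4,11,0,0,0,0],
    [0,0,0,0,0,4.4],
    [0,0,0,0,0,0],
    [0,0,0,0,0,0]
  ]
}}

```text
time: 4.88
tool_pos: [0.5803, -0.2841, 0.2684]
tool_rot: [-0.002, 0.678, 0.735, -0.001]
contact_force: [-0.0, -0.4, -2.5]
gripper_width: 0.18
grasp_force: 58.8
```

Run:
```python
from h import *
go([583,-285.5,175],4.5)
for n in("scene","top"):
    a=imaging.grab_frame(n)["image"]; a=a[110:290,200:400] if n=="scene" else a[60:220,170:350]
    cv2.imwrite(f"pics/{n}2.png",cv2.resize(a[:,:,::-1],None,fx=3,fy=3))
```

```text
t 4.8833 tcp [ 580.3 -284.1  268.4] F [-0.  -0.4 -2.5] w 0.17953901799007604 g 58.79656255245209
shift [-1.8  2.9 93.4] turn [-0.2 -0.1  0.1]
```

View pics/scene2.png

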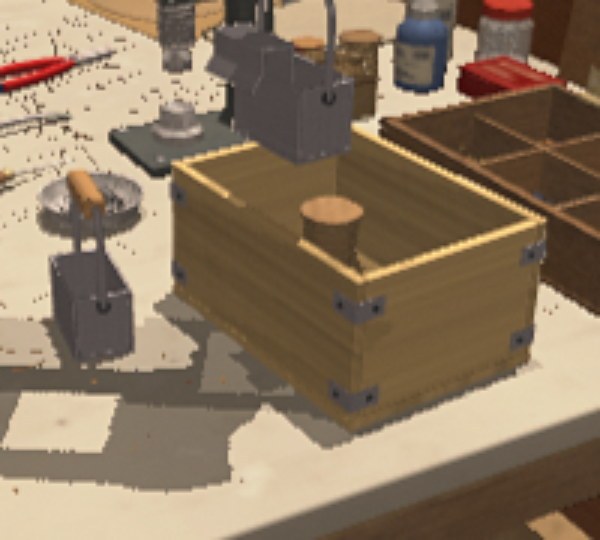

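View pics/top2.png

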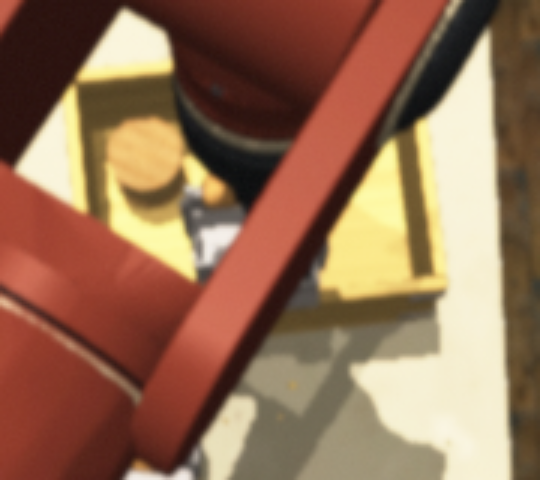

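The scene picture shows the basket hanging level above the tote. The near rim's corners are at crop (172,163) and (357,280). I'll check the rim from this second view.

Run:
```python
from h import *
f=imaging.grab_frame("scene")
for u,v in ((172,163),(357,280),(545,220)): print(np.round(ray(f,u/3+200-.3,v/3+110-.3,.11)*1000,1))
```

```text
[ 537.9 -184.9  110. ]
[ 556.9 -397.4  110. ]
[ 711.9 -386.7  110. ]
```

{"api": "play_rows", "payload": {
  "commands": [
    [-1.5,3,0,0,0,0],
    [0,0,0,0,0,0],
    [0,0,0,0,0,0]
  ]
}}

```text
time: 5.28
tool_pos: [0.5844, -0.286, 0.2715]
tool_rot: [0.0, 0.679, 0.734, 0.0]
contact_force: [0.7, -0.2, -3.4]
gripper_width: 0.171
grasp_force: 58.7
```

{"api": "play_rows", "payload": {
  "commands": [
    [0,0,15,0,0,0],
    [0,0,15,0,0,0],
    [0,0,15,0,0,0],
    [0,0,15,0,0,0],
    [0,0,0,0,0,0]
  ]
}}

```text
time: 5.7
tool_pos: [0.582, -0.2841, 0.2045]
tool_rot: [-0.005, 0.679, 0.734, -0.001]
contact_force: [0.2, -0.4, -3.3]
gripper_width: 0.172
grasp_force: 58.6
```

{"api": "play_rows", "payload": {
  "commands": [
    [0,0,6,0,0,0],
    [0,0,6,0,0,0],
    [0,0,6,0,0,0],
    [0,0,0,0,0,0],
    [0,0,0,0,0,0]
  ]
}}

```text
time: 6.12
tool_pos: [0.5845, -0.2856, 0.1932]
tool_rot: [-0.0, 0.679, 0.734, -0.0]
contact_force: [-0.1, 0.1, -1.8]
gripper_width: 0.173
grasp_force: 58.7
```

Run:
```python
from h import *
go([583.3,-285.5,147],4.6)
a=imaging.grab_frame("scene")["image"][110:240,230:390]
cv2.imwrite("pics/s3.png",cv2.resize(a[:,:,::-1],None,fx=4.5,fy=4.5))
```

```text
t 6.1167 tcp [ 584.5 -285.6  193.2] F [-0.1  0.1 -1.8] w 0.17259490204272512 g 58.67399454116821
shift [ 0.2 -1.2 46.2] turn [-0.  -0.  -0.1]
```

View pics/s3.png

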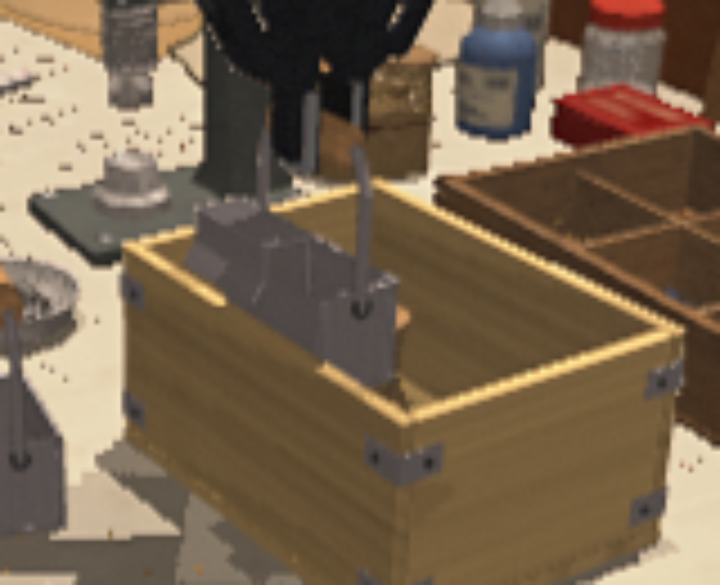

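The basket is inside the tote, with the skirt still about 20 mm above the rim (crop about (200,265)). The dark stretch of rim is shadow. I'll lower slowly and watch the force.

{"api": "play_rows", "payload": {
  "commands": [
    [0,-0.5,5,0,0,0],
    [0,0,5,0,0,0],
    [0,0,5,0,0,0],
    [0,0,5,0,0,0],
    [0,0,0,0,0,0]
  ]
}}

```text
time: 6.58
tool_pos: [0.5832, -0.2852, 0.1713]
tool_rot: [-0.001, 0.679, 0.734, -0.0]
contact_force: [-0.7, -0.2, -2.7]
gripper_width: 0.175
grasp_force: 58.7
```

{"api": "play_rows", "payload": {
  "commands": [
    [0,0,4,0,0,0],
    [0,0,4,0,0,0],
    [0,0,4,0,0,0],
    [0,0,0,0,0,0],
    [0,0,0,0,0,0]
  ]
}}

```text
time: 7.0
tool_pos: [0.5838, -0.2856, 0.1608]
tool_rot: [-0.0, 0.679, 0.734, -0.0]
contact_force: [-0.3, 0.5, -2.9]
gripper_width: 0.175
grasp_force: 58.7
```

{"api": "play_rows", "payload": {
  "commands": [
    [0,0,3,0,0,0],
    [0,0,3,0,0,0],
    [0,0,3,0,0,0],
    [0,0,0,0,0,0],
    [0,0,0,0,0,0]
  ]
}}

```text
time: 7.42
tool_pos: [0.5838, -0.2856, 0.1519]
tool_rot: [-0.0, 0.679, 0.734, -0.0]
contact_force: [0.8, -0.4, -1.8]
gripper_width: 0.173
grasp_force: 58.7
```

{"api": "play_rows", "payload": {
  "commands": [
    [0,0,1,0,0,0],
    [0,0,1,0,0,0],
    [0,0,0,0,0,0],
    [0,0,0,0,0,0]
  ]
}}

```text
time: 7.75
tool_pos: [0.584, -0.2857, 0.1503]
tool_rot: [0.0, 0.679, 0.734, -0.0]
contact_force: [0.0, 0.1, -3.2]
gripper_width: 0.177
grasp_force: 58.7
```

Run:
```python
from h import *
go([583.3,-285.5,147],4.6)
a=imaging.grab_frame("scene")["image"][110:240,230:390]
cv2.imwrite("pics/s4.png",cv2.resize(a[:,:,::-1],None,fx=4.5,fy=4.5))
```

```text
t 7.75 tcp [ 584.  -285.7  150.3] F [ 0.   0.1 -3.2] w 0.17728561410952054 g 58.711175322532654
shift [ 0.3 -0.7  3.3] turn [ 0.   0.  -0.1]
```

View pics/s4.png

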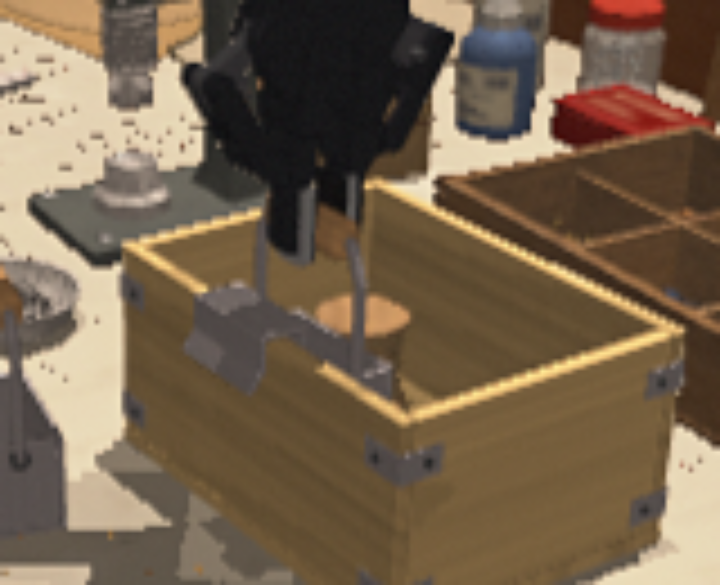

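The skirt is now outside the near wall (crop about (225,345)) and the basket inside it. I'll lower the last few mm until the rim takes the load.

{"api": "play_rows", "payload": {
  "commands": [
    [0,0,1,0,0,0],
    [0,0,1,0,0,0],
    [0,0,0,0,0,0],
    [0,0,0,0,0,0]
  ]
}}

```text
time: 8.13
tool_pos: [0.5839, -0.2857, 0.1482]
tool_rot: [-0.0, 0.679, 0.734, -0.0]
contact_force: [-0.5, -0.9, -2.9]
gripper_width: 0.175
grasp_force: 58.7
```

{"api": "play_rows", "payload": {
  "commands": [
    [0,0,1,0,0,0],
    [0,0,0,0,0,0],
    [0,0,0,0,0,0]
  ]
}}

```text
time: 8.38
tool_pos: [0.584, -0.2857, 0.1472]
tool_rot: [-0.0, 0.679, 0.734, -0.0]
contact_force: [0.1, 0.5, -2.1]
gripper_width: 0.175
grasp_force: 58.7
```

{"api": "play_rows", "payload": {
  "commands": [
    [0,-1.5,0,0,0,0],
    [0,-1.5,0,0,0,0],
    [0,-1,0,0,0,0],
    [0,0,0,0,0,0],
    [0,0,0,0,0,0]
  ]
}}

```text
time: 8.8
tool_pos: [0.5799, -0.2861, 0.1474]
tool_rot: [0.0, 0.679, 0.734, 0.0]
contact_force: [0.9, 0.1, -2.5]
gripper_width: 0.176
grasp_force: 58.7
```

{"api": "play_rows", "payload": {
  "commands": [
    [0,-1,0,0,0,0],
    [0,0,0,0,0,0],
    [0,0,0,0,0,0]
  ]
}}

```text
time: 9.05
tool_pos: [0.5794, -0.2861, 0.1475]
tool_rot: [0.001, 0.679, 0.734, 0.0]
contact_force: [1.6, 0.2, -2.8]
gripper_width: 0.17
grasp_force: 58.6
```

{"api": "play_rows", "payload": {
  "commands": [
    [0,0,1,0,0,0],
    [0,0,0,0,0,0],
    [0,0,0,0,0,0]
  ]
}}

```text
time: 9.3
tool_pos: [0.5795, -0.2862, 0.1469]
tool_rot: [0.001, 0.679, 0.734, 0.0]
contact_force: [2.1, 0.1, -0.5]
gripper_width: 0.172
grasp_force: 58.8
```

{"api": "play_rows", "payload": {
  "commands": [
    [0,0,1,0,0,0],
    [0,0,0,0,0,0],
    [0,0,0,0,0,0]
  ]
}}

```text
time: 9.55
tool_pos: [0.5796, -0.2863, 0.1468]
tool_rot: [0.001, 0.679, 0.734, 0.0]
contact_force: [0.6, 2.3, 5.6]
gripper_width: 0.17
grasp_force: 59.7
```

The rim now carries the load, so I'll release and retreat upward.

{"api": "play_rows", "payload": {
  "commands": [
    [0,0,0,0,0,0],
    [0,0,0,0,0,0],
    [0,0,0,0,0,0],
    [0,0,0,0,0,0],
    [0,0,0,0,0,0]
  ],
  "hand": 60
}}

```text
time: 9.97
tool_pos: [0.5786, -0.2861, 0.1447]
tool_rot: [-0.001, 0.679, 0.734, -0.0]
contact_force: [-0.1, 1.0, -0.2]
gripper_width: 0.704
grasp_force: 0.0
```

{"api": "play_rows", "payload": {
  "commands": [
    [0,0,0,0,0,0],
    [0,0,-8,0,0,0],
    [0,0,-15,0,0,0],
    [0,0,-25,0,0,0],
    [0,0,-30,0,0,0]
  ]
}}

```text
time: 10.38
tool_pos: [0.5782, -0.2856, 0.2235]
tool_rot: [-0.001, 0.679, 0.734, -0.0]
contact_force: [-0.1, -0.1, -0.3]
gripper_width: 0.707
grasp_force: 0.0
```

{"api": "play_rows", "payload": {
  "commands": [
    [0,0,-30,0,0,0],
    [0,0,-20,0,0,0],
    [0,0,0,0,0,0],
    [0,0,0,0,0,0],
    [0,0,0,0,0,0]
  ]
}}

```text
time: 10.8
tool_pos: [0.5788, -0.286, 0.2733]
tool_rot: [-0.0, 0.679, 0.734, -0.0]
contact_force: [0.3, -0.7, 0.2]
gripper_width: 0.7
grasp_force: 0.0
```

Run:
```python
from h import *
go([583.3,-285.5,147],4.6)
a=imaging.grab_frame("scene")["image"][110:240,230:390]
cv2.imwrite("pics/s5.png",cv2.resize(a[:,:,::-1],None,fx=4.5,fy=4.5))
```

```text
t 10.8 tcp [ 578.8 -286.   273.3] F [ 0.3 -0.7  0.2] w 0.6995067927706582 g 0.0
shift [1.000e-01 4.500e+00 1.263e+02] turn [-0.  -0.  -0.1]
```

View pics/s5.png

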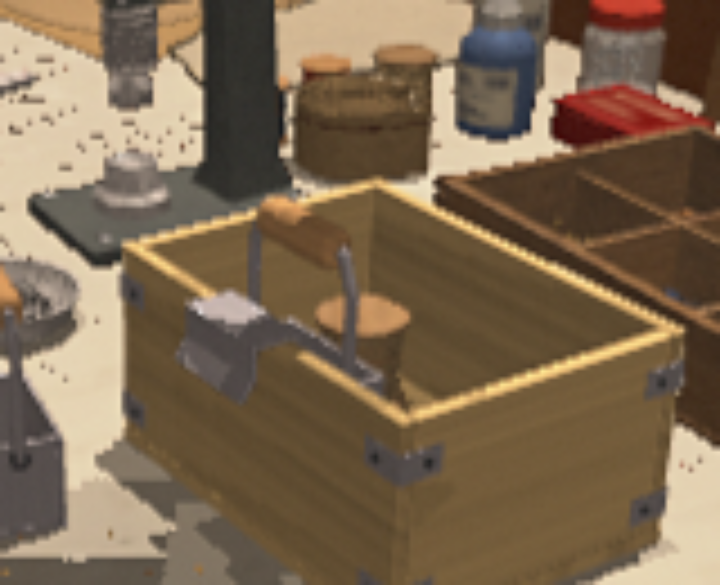

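The picture shows the basket hanging upright inside the tote. Its lip is over the near rim at crop (225,310), the skirt is outside the wall, and the gripper is clear of it. The plain basket hasn't moved.

```bash
python3 -c "
from plant import manip
print(manip.job_done())"
```

```text
the job is handed in; nothing more can be done
None
```

The lipped basket hangs by its lip on the inner side of the tote's near wall, the gripper has let go and is clear, the other basket was left where it stands, and the job was handed in at about 11 s.

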